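# Fold away the spool-bay guard and lock it

## Task

The three-bar folding guard over the spool bench is open. Fold it away from its free end inwards, leaving the bars further in open until their turn: red bar fully home over the white bar, then white fully home over yellow, then swing the folded stack fully home against its stop, and finally push the blue keeper cap all the way down so that it locks the yellow bar. Do not push the cans, jar, bottle, carton, spool, notebook and brush around it out of place.

Things in the scene. Friction and masses are not known exactly. Their poses are not given: they have to be found in the camera images.
- guard: the guard's fixed dark steel base plate, 285 x 90 x 8 mm, bolted to the bench. Origin: on the bench surface under the pivot of the yellow bar (hinge axis vertical). Its +x axis points along the plate, the direction in which the yellow bar lies when home; +z is up. A 20 mm wide stop block stands on the +y side of the home position at x = 105 mm. The keeper post stands at x = 205 mm.
- bar1 (a joint): yellow bar (lowest, 24 mm wide, underside 55 mm and top 65 mm above the bench, reaching 185 mm from its pivot) about its vertical hinge on the base. 0 = home, along the base's +x against the stop; grows clockwise seen from above as it opens; up to 2.1 rad. Stiff friction hinge, 0.6 N m; it stays where it is left.
- bar2 (a joint): white bar (24 mm wide, 68 to 78 mm above the bench, reaching 160 mm from its hinge) about its vertical hinge on the yellow bar, 110 mm from the yellow bar's pivot. 0 = folded back exactly over the yellow bar (against an internal stop); grows anticlockwise seen from above as it opens; up to 2.3 rad. Friction 0.2 N m.
- bar3 (a joint): red bar (24 mm wide, 81 to 91 mm above the bench, reaching 95 mm from its hinge) about its vertical hinge on the white bar, 110 mm from the white bar's hinge. 0 = folded back exactly over the white bar (against an internal stop); grows anticlockwise seen from above as it opens; up to 2.6 rad. Friction 0.06 N m.
- cap (a joint): blue keeper cap sliding down its post: 0 = up (as at the start), 0.024 m = fully down; it stays where it is left and needs about 7 N to move. Its 8 mm thick tine, on the side where the bars swing in, drops beside the tip of the yellow bar only when that bar is home; otherwise it lands on the bar and is blocked.
- bar1_hinge (a point): point on the vertical hinge axis of the yellow bar, 115 mm above the bench
- bar2_hinge (a point): point on the vertical hinge axis of the white bar, 115 mm above the bench
- bar3_hinge (a point): point on the vertical hinge axis of the red bar, 115 mm above the bench
- bar1_knob (a point): middle of the graspable part of the yellow bar's upright round grip, 24 mm diameter, a free-turning sleeve of the bar's colour, 140 mm from the bar's hinge; this point is 115 mm above the bench; the grip's top is at 136 mm, and no bar reaches above 91 mm
- bar2_knob (a point): middle of the graspable part of the white bar's upright round grip, 24 mm diameter, a free-turning sleeve of the bar's colour, 140 mm from the bar's hinge; this point is 115 mm above the bench; the grip's top is at 136 mm, and no bar reaches above 91 mm
- bar3_knob (a point): middle of the graspable part of the red bar's upright round grip, 24 mm diameter, a free-turning sleeve of the bar's colour, 75 mm from the bar's hinge; this point is 115 mm above the bench; the grip's top is at 136 mm, and no bar reaches above 91 mm
- cap_top (a point): centre of the flat top of the blue cap, 40 mm diameter, 128 mm above the bench when up, 104 mm when fully down; the cap stands clear of the grips by 33 mm when the yellow bar is home
- can_green: green can, 60 mm diameter, 150 mm tall, origin under its centre; bystander
- can_orange: orange can, 60 mm diameter, 145 mm tall, origin under its centre; bystander
- jar: amber jar with black cap, 66 mm diameter, 115 mm tall, origin under its centre; bystander
- oiler: white plastic bottle with red cap, 56 mm diameter, 140 mm tall, origin under its centre; bystander
- carton: cardboard carton, 85 x 75 x 120 mm tall, origin under its centre; bystander
- spool: small wire spool lying flat, 100 mm diameter, 44 mm high, below the bars; origin under its centre; bystander
- notebook: dark notebook, 130 x 90 x 13 mm, lying below the bars; origin under its centre; bystander
- brush: brush about 170 mm long lying flat; origin under its middle; bystander

How it is judged (in metres and radians):
On the way, in this order (a step that is already met when the one before it is completed fails the run):
1. the red bar is folded home over the white bar while the other two are still open (value of joint bar3 below 0.09 rad and value of joint bar2 above 0.7 rad and value of joint bar1 above 0.8 rad), for 0.2 s.
2. the white bar, with the red one home on it, is folded home over the yellow bar while that is still open (value of joint bar3 below 0.12 rad and value of joint bar2 below 0.09 rad and value of joint bar1 above 0.8 rad), for 0.2 s.
3. the folded stack is swung home against the stop (value of joint each of bar3, bar2 below 0.12 rad and value of joint bar1 below 0.05 rad), for 0.2 s.
4. the keeper cap is pushed down (value of joint cap above 0.02 m and value of joint bar1 below 0.06 rad), for 0.2 s.
At the end, for the whole second after the job is handed in: all three bars lie folded home, one over the other (yellow within 0.06 rad of its stop, white and red within 0.12 rad of fully folded) and at rest, and the cap is down at least 20 of its 24 mm (all of step 4 and value of joint each of bar2, bar3 below 0.12 rad and velocity of joint bar1 between -0.05 and 0.05 rad/s and velocity of joint bar2 between -0.05 and 0.05 rad/s and velocity of joint bar3 between -0.05 and 0.05 rad/s); the robot touches nothing.
It fails at once if a bystander (can, jar, bottle, carton, spool, notebook or brush) is pushed more than 20 mm or tipped (distance of any of can_green, can_orange, jar, oiler, carton, spool, notebook, brush from where it was at the start of the episode above 0.02 m or angle between any of can_green, can_orange, jar, oiler, carton, spool, notebook, brush's own z axis and vertical above 0.3 rad).
It also fails if it takes over 72 s, if anything falls off the work surface, if the arm or the gripper's body presses on something with over 40 N, if the wrist force passes 120 N, or if a joint passes its speed limit or range.

## Robot

A 6-joint arm with a two-finger parallel gripper is mounted at the origin on the work surface. World frame = base frame: x ahead of the robot, y to its left, z up, the work surface at z = 0. Lengths are in mm, angles in degrees, forces in N, time in s.
With the tool pointing down it reaches from about 400 to 925 mm from the base axis. Payload 3.4 kg.
Tool frame: the origin (TCP) lies at the very end of the fingers, on their centre line; the grasp point (between the pads) lies 19 mm behind it; z points along the fingers, y is the line along which they close (so a half turn about z gives the same grasp; the last joint's range is limited). The gripper opens to 85 mm and grips with 20 to 120 N. Pads are 22 mm wide; open, the fingers measure 114 mm over their backs; the gripper's body (76 mm by 85 mm) begins 54 mm behind the grasp point. The pads swing forward as they close: fully open they stand 13 mm farther back than shut.
Start: joints at [68.096, 17.578, 86.31, -0, 76.112, -4.211], TCP at [174.775, 547.8, 231.305] pointing down, gripper open.
Joint ranges: [-179.03, 179.03], [-60, 130.46], [8.19, 133.38], [-81.62, 261.62], [5.75, 156.47], [-153.77, 153.77]. Speed limits (degrees/s): [147.25, 147.25, 180, 180, 180, 180].

## Interface

Orientations are given as [roll, pitch, yaw] about the fixed x, y, z axes, in that order (R = Rz(yaw) Ry(pitch) Rx(roll)).
In Python, from cell import manip gives the robot as it stands.
- The arm moves only by the tool send_rows, never from a script. Its argument "increments" is a list of rows, each a list of 2 entries, a list of its own where there are three numbers: the shift along the world's x, y, z in mm, then the turn, a rotation vector about the world's x, y, z in degrees. A call has 1 to 20 rows; each row is the pose to reach, as a shift and turn from the pose commanded when the call began; what a row does not reach only later rows make up. A row lasts 1/12 s, in which the tool goes at most 41.7 mm and 7.16 degrees, less where a joint would pass 70% of its speed; a pose out of reach is approached as far as the arm can. A call with a gripper value outside its range is refused whole. "fingers" is the finger opening in mm, from 0 to 85.4, set as the call begins (left out, the last holds). The fingers move at their own pace and stop on an object; "squeeze" is the grip in N (left out, the last holds). Time passes only in rows, so rows that repeat a pose let the fingers close. It gives the time, the measured TCP pose, the force, the opening and the grip force at its end, in the units of the state.
- manip.read_state(): the state, without advancing time (a new reading comes with each control period).
- manip.capture(name): name is "side" or "top"; returns a dict with "pixels" (400x640x3 uint8, red, green, blue), "camera_matrix" (3x3 intrinsics, pixels), "k1" (the pictures are not rectified: a ray, as slopes to the right and down, at radius r is drawn at 1 + k1 r^2 times it, then the intrinsics apply), "eye" and "orientation" of the camera in the world. Camera axes: x right, y down, z forward; pixel columns grow to the right and rows downward; lengths in mm; the calibration is good to about 2 mm. A picture is of the moment at which its call begins. There is no depth.
- manip.job_done(): hands the job in; it is judged then, once.
The state is a dict: "clock": time; "joint_pos": joint angles; "dq": joint speeds; "joint_efforts": joint torques, N m; "eef_pos": TCP position; "ee_rot": TCP orientation; "contact_force": force on the tool from outside, world axes, zero at the start; "wrist_torque": the same for the moment, N m; "gripper_width": finger opening in mm; "grip_force": force on a finger pad.
Only numpy, scipy, OpenCV 4.12 (cv2) and the standard library are available. Lean on these libraries where they do the work, as an engineer would, in place of code of your own. Each camera call takes 0.05 s, during which the arm holds its last target. There are 200 camera calls.

## Working session

There is one attempt and no reset: what is moved stays moved. The work goes in short steps, Python scripts to look and compute and a tool call to move; the robot and the scene stay as the last step left them, time stands still between calls to the robot, and variables do not carry over. Pictures are saved under pics/ and viewed, at most 10 in all, crops included, and the job is handed in when it is done.

Besides the shell and the picture viewer there is one more tool, called after ">>>" by a JSON object that holds its "op" and its "data", one argument or row to a line. send_rows: Moves the arm, as the interface text tells. Its arguments: {"type":"object","properties":{"increments":{"type":"array"},"fingers":{"type":"number"},"squeeze":{"type":"number"}},"required":["increments"]}

```bash
mkdir -p pics; cat > h.py <<'E'
import numpy as np, cv2
from cell import manip
from scipy.spatial.transform import Rotation as R
def snap(cam,name):
    d=manip.capture(cam); cv2.imwrite(f'pics/{name}.png',d['pixels'][:,:,::-1])
    np.savez(f'pics/{name}.npz',**{k:np.array(v) for k,v in d.items()})
    return d
def ray(d,u,v):
    K=np.array(d['camera_matrix']); k1=float(d['k1'])
    x=(u-K[0,2])/K[0,0]; y=(v-K[1,2])/K[1,1]
    rd=np.hypot(x,y); r=rd
    for _ in range(50): r=rd/(1+k1*r*r)
    s=r/rd if rd>0 else 1
    o=np.array(d['orientation'],float)
    M=o if o.shape==(3,3) else R.from_euler('xyz',o,degrees=True).as_matrix()
    return np.array(d['eye'],float), M@np.array([x*s,y*s,1])
def at(d,u,v,z):
    e,r=ray(d,u,v); return e+r*(z-e[2])/r[2]
def load(n): return dict(np.load(f'pics/{n}.npz'))
E
python3 - <<'E'
from h import *
for c in ('top','side'):
    d=snap(c,c+'0'); print(c,d['eye'],d['orientation'],d['camera_matrix'],d['k1'])
print(manip.read_state())
E
```

```text
top [ 440.02691687   96.72108434 1033.97215852] [-171.81631237   -0.21652496  -90.76875654] [[465.60283132   0.         308.97136781]
 [  0.         465.60283132 202.25983841]
 [  0.           0.           1.        ]] 0.043327693569506366
side [ 350.08198499 -589.79319087  802.90771815] [-134.53547583    1.27127168  -19.89114199] [[389.21611015   0.         325.15285262]
 [  0.         389.21611015 205.92417422]
 [  0.           0.           1.        ]] 0.005736899968028436
{'clock': 0.1, 'joint_pos': array([ 6.80948785e+01,  1.76177765e+01,  8.63749337e+01, -2.30077587e-03,
        7.61127677e+01, -4.21176681e+00]), 'dq': array([-0.01464517, -0.06751838, -0.13331575, -0.05994203, -0.01822333,
        0.03108799]), 'joint_efforts': array([ 1.76769167e-04, -4.58527136e+01, -2.52609211e+01, -3.01936316e-04,
        5.45025876e-03, -4.00079193e-05]), 'eef_pos': array([174.56385151, 547.205581  , 230.48483108]), 'ee_rot': array([-1.79894643e+02, -5.52014258e-03,  1.62307194e+02]), 'contact_force': array([ 0.22320442, -0.77337852,  0.1870335 ]), 'wrist_torque': array([-0.00795327, -0.03300095,  0.00155651]), 'grip_force': 0.0, 'gripper_width': 85.31834014391588}
```

View pics/top0.png

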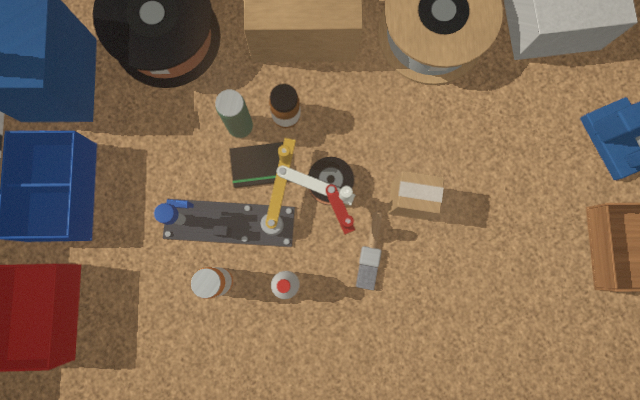

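View pics/side0.png

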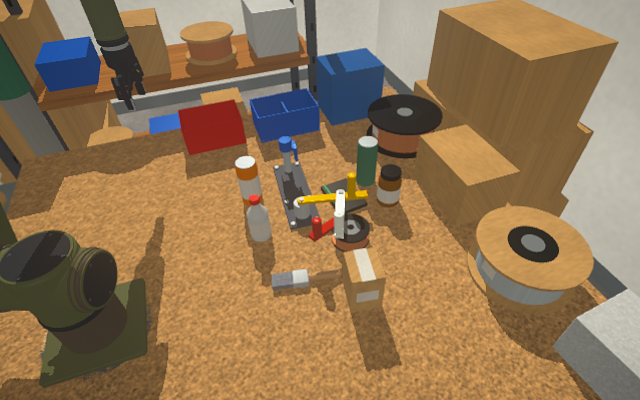

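The top view shows the plate at about (165-295, 200-245), with cap (166,213), yellow knob (285,150), white knob (346,194), red knob (349,222). I'll enlarge it.

```bash
python3 - <<'E'
import cv2
a=cv2.imread('pics/top0.png')[80:305,145:445]; cv2.imwrite('pics/c0.png',cv2.resize(a,(798,598),interpolation=cv2.INTER_CUBIC))
E
```

```text
(no output)
```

View pics/c0.png

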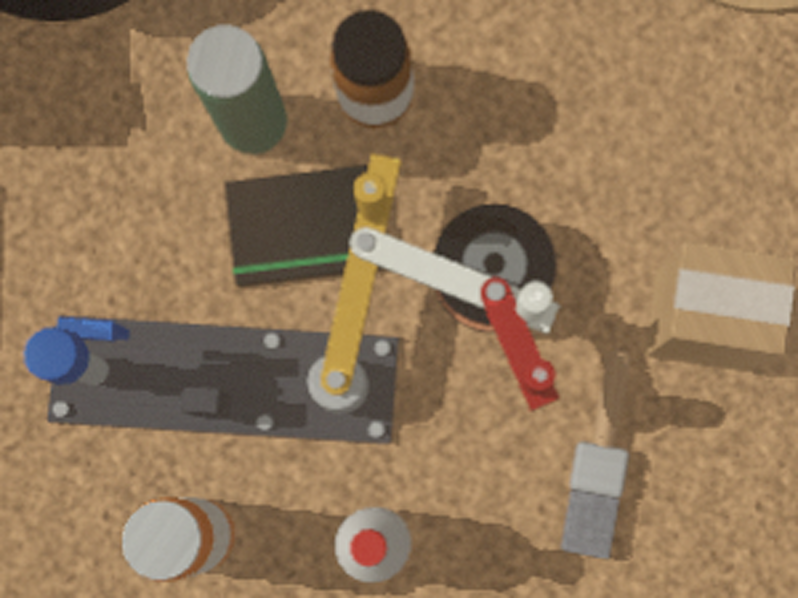

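```bash
cat >> h.py <<'E'
def kin(p):
    gx,gy,yw,q1,q2,q3=p
    u=lambda a:np.array([np.cos(a),np.sin(a)])
    h1=np.array([gx,gy]); a1=yw-q1; k1=h1+140*u(a1); h2=h1+110*u(a1)
    a2=a1+np.pi+q2  # folded: points back toward yellow pivot
    return h1,a1,k1,h2,a2
E
python3 - <<'E'
from h import *
d=load('top0')
P=lambda u,v,z: at(d,145+u/2.66,80+v/2.658,z)[:2].round(1)
K=dict(k1=P(370,188,136),k2=P(537,297,136),k3=P(540,374,136),h1=P(337,379,82),h2=P(366,241,82),h3=P(495,290,95),cap=P(57,354,128),
 green=P(225,62,150),orange=P(162,540,145),jar=P(371,47,115),oiler=P(369,548,140),carton=P(735,297,120),spool=P(495,262,44),
 ptl=P(62,318,8),ptr=P(397,340,8),pbr=P(393,441,8),pbl=P(50,420,8),brush=P(597,500,15),
 c1=P(690,262,120),c2=P(795,262,120),c3=P(655,350,120),c4=P(785,360,120))
for k,v in K.items(): print(k,v)
D=lambda a,b: np.linalg.norm(K[a]-K[b]).round(1)
print('k1h1',D('k1','h1'),'h1h2',D('h1','h2'),'h2h3',D('h2','h3'),'h2k2',D('h2','k2'),'h3k3',D('h3','k3'),'caph1',D('cap','h1'))
A=lambda a,b: np.degrees(np.arctan2(*(K[b]-K[a])[::-1])).round(1)
print('plate',A('ptr','ptl'),A('pbr','pbl'),A('h1','cap'),'y',A('h1','k1'),A('h1','h2'),'w',A('h2','h3'),A('h2','k2'),'r',A('h3','k3'))
E
```

```text
k1 [672.7 139.4]
k2 [588.9  17.2]
k3 [532.   16.5]
h1 [535.7 168.3]
h2 [644.1 145.4]
h3 [601.6  45.7]
cap [552.3 369.6]
green [766.1 245.5]
orange [417.1 286.9]
jar [789.9 138.9]
oiler [409.1 141.4]
carton [ 589.7 -131.9]
spool [633.5  42.5]
ptl [597.4 402.6]
ptr [575.2 123.7]
pbr [491.2 127.8]
pbl [512.5 409.8]
brush [440.8 -38. ]
c1 [616.7 -99.5]
c2 [ 615.6 -177.9]
c3 [550.5 -70.8]
c4 [ 541.8 -166.5]
k1h1 140.0 h1h2 110.8 h2h3 108.4 h2k2 139.6 h3k3 75.5 caph1 202.0
plate 85.4 85.7 85.3 y -11.9 -11.9 w -113.1 -113.3 r -157.2
```

The points agree with the given lengths: q1≈1.70, q2≈1.37, q3≈2.37, guard yaw≈85.5°. Next, go above the red grip.

>>> {"op": "send_rows", "data": {
  "increments": [
    [[357,-531,0],[0,0,40]],
    [[357,-531,0],[0,0,40]],
    [[357,-531,0],[0,0,40]],
    [[357,-531,0],[0,0,40]],
    [[357,-531,0],[0,0,40]],
    [[357,-531,0],[0,0,40]],
    [[357,-531,0],[0,0,40]],
    [[357,-531,0],[0,0,40]],
    [[357,-531,0],[0,0,40]],
    [[357,-531,0],[0,0,40]],
    [[357,-531,0],[0,0,40]],
    [[357,-531,0],[0,0,40]],
    [[357,-531,0],[0,0,40]],
    [[357,-531,0],[0,0,40]],
    [[357,-531,0],[0,0,40]],
    [[357,-531,0],[0,0,40]],
    [[357,-531,0],[0,0,40]],
    [[357,-531,0],[0,0,40]],
    [[357,-531,0],[0,0,40]],
    [[357,-531,-60],[0,0,40]]
  ],
  "fingers": 50
}}

```text
clock: 1.77
eef_pos: [537.2, 17.5, 196.1]
ee_rot: [-179.6, 0.8, -157.6]
contact_force: [1.9, 0.0, 0.6]
gripper_width: 50.2
grip_force: 0.0
```

```bash
python3 - <<'E'
from h import *
s=manip.read_state(); print(s['clock'],s['eef_pos'],s['ee_rot'],s['gripper_width'])
d=snap('side','s1')
a=d['pixels'][150:280,240:420,::-1]; cv2.imwrite('pics/s1c.png',cv2.resize(a,(800,578),interpolation=cv2.INTER_CUBIC))
E
```

```text
1.7667 [537.20345041  17.54967701 196.09551899] [-179.64969536    0.82644911 -157.64332484] 50.157724722082634
```

View pics/s1c.png

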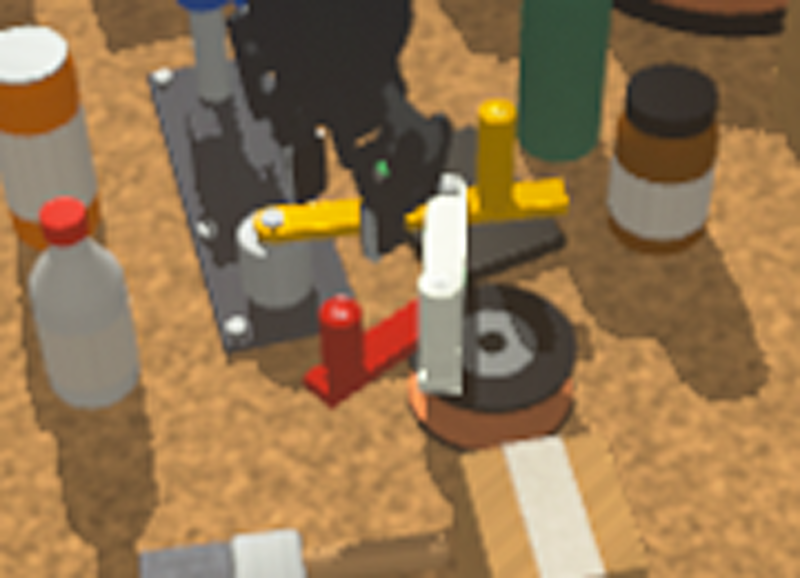

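The gripper stands behind and above the red grip, its top at crop (342,305). I'll cross-check with the side camera and compute the arc.

```bash
python3 - <<'E'
from h import *
d=load('s1')
P=lambda u,v,z: at(d,240+u*180/800,150+v*130/578,z)[:2].round(1)
print('k3',P(342,305,136),'k2',P(452,183,136),'k1',P(497,106,136))
# red arc, relative to commanded (531.8,16.8) approx
h3=np.array([601.6,45.7])
for th in range(203,55,-10): print(th,(h3+75*np.array([np.cos(np.radians(th)),np.sin(np.radians(th))])).round(0))
E
```

```text
k3 [534.2  19.6] k2 [624.2  87.8] k1 [674.5 141.6]
203 [533.  16.]
193 [529.  29.]
183 [527.  42.]
173 [527.  55.]
163 [530.  68.]
153 [535.  80.]
143 [542.  91.]
133 [550. 101.]
123 [561. 109.]
113 [572. 115.]
103 [585. 119.]
93 [598. 121.]
83 [611. 120.]
73 [624. 117.]
63 [636. 113.]
```

>>> {"op": "send_rows", "data": {
  "increments": [
    [[0,0,0],[0,0,0]],
    [[0,0,0],[0,0,0]],
    [[0,0,0],[0,0,0]],
    [[0,0,0],[0,0,0]]
  ]
}}

```text
clock: 2.15
eef_pos: [532.8, 17.4, 191.4]
ee_rot: [-179.9, 0.2, -157.6]
contact_force: [-0.9, 0.1, -0.2]
gripper_width: 49.9
grip_force: 0.0
```

>>> {"op": "send_rows", "data": {
  "increments": [
    [[0,1,-30],[0,0,0]],
    [[0,1,-55],[0,0,0]],
    [[0,1,-75],[0,0,0]],
    [[0,1,-90],[0,0,0]],
    [[0,1,-90],[0,0,0]],
    [[0,1,-90],[0,0,0]]
  ]
}}

```text
clock: 2.65
eef_pos: [532.0, 18.0, 100.1]
ee_rot: [180.0, -0.0, -157.7]
contact_force: [0.7, -0.4, 0.8]
gripper_width: 50.1
grip_force: 0.0
```

>>> {"op": "send_rows", "data": {
  "increments": [
    [[0,0,0],[0,0,0]],
    [[0,0,0],[0,0,0]],
    [[0,0,0],[0,0,0]],
    [[0,0,0],[0,0,0]],
    [[0,0,0],[0,0,0]],
    [[0,0,0],[0,0,0]]
  ],
  "fingers": 32,
  "squeeze": 20
}}

```text
clock: 3.15
eef_pos: [532.0, 17.8, 100.0]
ee_rot: [-180.0, 0.0, -157.7]
contact_force: [0.3, 0.4, 0.1]
gripper_width: 32.0
grip_force: 0.0
```

>>> {"op": "send_rows", "data": {
  "increments": [
    [[-2,6,0],[0,0,-5]],
    [[-3,12,0],[0,0,-10]],
    [[-5,18,0],[0,0,-15]],
    [[-5,25,0],[0,0,-20]],
    [[-5,31,0],[0,0,-25]],
    [[-5,38,0],[0,0,-30]],
    [[-4,44,0],[0,0,-35]],
    [[-2,51,0],[0,0,-40]],
    [[0,57,0],[0,0,-45]],
    [[3,63,0],[0,0,-50]],
    [[6,68,0],[0,0,-55]],
    [[10,74,0],[0,0,-60]],
    [[14,79,0],[0,0,-65]],
    [[19,83,0],[0,0,-70]],
    [[24,88,0],[0,0,-75]],
    [[29,91,0],[0,0,-80]],
    [[35,95,0],[0,0,-85]],
    [[41,97,0],[0,0,-90]],
    [[47,100,0],[0,0,-95]],
    [[53,101,0],[0,0,-100]]
  ]
}}

```text
clock: 4.82
eef_pos: [584.3, 119.0, 99.5]
ee_rot: [-179.9, -0.0, 102.1]
contact_force: [-0.8, 0.2, 1.4]
gripper_width: 32.3
grip_force: 0.6
```

>>> {"op": "send_rows", "data": {
  "increments": [
    [[7,1,0],[0,0,-5]],
    [[13,2,0],[0,0,-10]],
    [[20,2,0],[0,0,-15]],
    [[26,1,0],[0,0,-20]],
    [[33,0,0],[0,0,-25]],
    [[39,-1,0],[0,0,-30]],
    [[42,-2,0],[0,0,-32]],
    [[45,-3,0],[0,0,-34]],
    [[47,-4,0],[0,0,-36]],
    [[50,-5,0],[0,0,-36]],
    [[52,-6,0],[0,0,-36]],
    [[52,-6,0],[0,0,-36]],
    [[52,-6,0],[0,0,-36]]
  ]
}}

```text
clock: 5.9
eef_pos: [635.3, 112.9, 99.3]
ee_rot: [-179.8, 0.1, 66.3]
contact_force: [-4.5, 1.4, 1.5]
gripper_width: 31.9
grip_force: 2.4
```

```bash
python3 - <<'E'
from h import *
s=manip.read_state(); print(s['contact_force'],s['eef_pos'])
d=snap('side','s2')
a=d['pixels'][150:280,240:420,::-1]; cv2.imwrite('pics/s2c.png',cv2.resize(a,(800,578),interpolation=cv2.INTER_CUBIC))
E
```

```text
[-4.47123383  1.36743734  1.53004315] [635.3375326  112.93252852  99.30825304]
```

View pics/s2c.png

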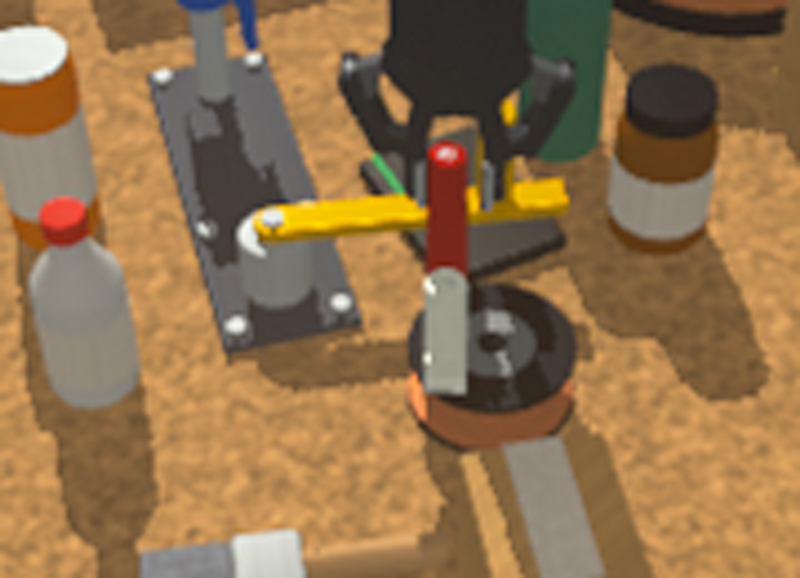

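Red lies aligned over white, pressed to its stop at about 4.7 N; the white grip's top is at crop (443,285). Release and move to the white grip.

>>> {"op": "send_rows", "data": {
  "increments": [
    [[-2,1,0],[0,0,0]],
    [[-2,1,0],[0,0,0]],
    [[-2,1,0],[0,0,0]],
    [[-2,1,0],[0,0,0]]
  ],
  "fingers": 50
}}

```text
clock: 6.28
eef_pos: [635.7, 113.7, 99.9]
ee_rot: [179.9, -0.0, 66.3]
contact_force: [0.3, 0.5, -1.0]
gripper_width: 50.1
grip_force: 0.0
```

>>> {"op": "send_rows", "data": {
  "increments": [
    [[0,0,30],[0,0,0]],
    [[0,0,60],[0,0,0]],
    [[-20,-40,60],[0,0,0]],
    [[-35,-75,60],[0,0,0]],
    [[-46,-97,60],[0,0,0]],
    [[-46,-97,60],[0,0,0]],
    [[-46,-97,60],[0,0,0]],
    [[-46,-97,60],[0,0,0]]
  ]
}}

```text
clock: 6.95
eef_pos: [589.6, 16.9, 160.0]
ee_rot: [179.9, -0.1, 66.3]
contact_force: [0.3, -0.1, -0.5]
gripper_width: 50.0
grip_force: 0.0
```

```bash
python3 - <<'E'
from h import *
d=load('s2')
P=lambda u,v,z: at(d,240+u*180/800,150+v*130/578,z)[:2].round(1)
print('k2',P(443,283,136),'k3',P(447,153,136))
h2=np.array([644.,145.4]); 
for th in range(247,160,-5): print(th,(h2+140*np.array([np.cos(np.radians(th)),np.sin(np.radians(th))])-[590,18]).round(0))
E
```

```text
k2 [590.3  15.4] k3 [631.  112.9]
247 [-1. -1.]
242 [-12.   4.]
237 [-22.  10.]
232 [-32.  17.]
227 [-41.  25.]
222 [-50.  34.]
217 [-58.  43.]
212 [-65.  53.]
207 [-71.  64.]
202 [-76.  75.]
197 [-80.  86.]
192 [-83.  98.]
187 [-85. 110.]
182 [-86. 123.]
177 [-86. 135.]
172 [-85. 147.]
167 [-82. 159.]
162 [-79. 171.]
```

>>> {"op": "send_rows", "data": {
  "increments": [
    [[0,0,-30],[0,0,0]],
    [[0,0,-50],[0,0,0]],
    [[0,0,-60],[0,0,0]],
    [[0,0,-60],[0,0,0]]
  ]
}}

```text
clock: 7.28
eef_pos: [587.4, 17.9, 96.9]
ee_rot: [-179.7, 0.1, 66.4]
contact_force: [-1.5, 0.4, 0.3]
gripper_width: 50.1
grip_force: 0.0
```

>>> {"op": "send_rows", "data": {
  "increments": [
    [[0,0,0],[0,0,0]],
    [[0,0,0],[0,0,0]],
    [[0,0,0],[0,0,0]],
    [[0,0,0],[0,0,0]],
    [[-6,3,0],[0,0,-2]],
    [[-12,6,0],[0,0,-5]],
    [[-22,11,0],[0,0,-10]],
    [[-32,18,0],[0,0,-15]],
    [[-41,26,0],[0,0,-20]],
    [[-50,35,0],[0,0,-25]],
    [[-58,44,0],[0,0,-30]],
    [[-65,54,0],[0,0,-35]],
    [[-71,65,0],[0,0,-40]],
    [[-76,76,0],[0,0,-45]],
    [[-80,87,0],[0,0,-50]],
    [[-82,93,0],[0,0,-53]],
    [[-83,99,0],[0,0,-55]],
    [[-84,105,0],[0,0,-58]],
    [[-85,111,0],[0,0,-60]],
    [[-85,117,0],[0,0,-62]]
  ],
  "fingers": 32
}}

```text
clock: 8.95
eef_pos: [504.3, 133.7, 100.8]
ee_rot: [180.0, -0.1, 4.2]
contact_force: [0.3, -1.3, 0.1]
gripper_width: 32.1
grip_force: 0.8
```

>>> {"op": "send_rows", "data": {
  "increments": [
    [[-1,7,0],[0,0,-3]],
    [[-1,13,0],[0,0,-5]],
    [[-1,19,0],[0,0,-8]],
    [[-1,25,0],[0,0,-10]],
    [[0,31,0],[0,0,-12]],
    [[1,36,0],[0,0,-14]],
    [[2,39,0],[0,0,-16]],
    [[2,42,0],[0,0,-16]],
    [[3,44,0],[0,0,-16]],
    [[3,46,0],[0,0,-16]],
    [[3,46,0],[0,0,-16]]
  ]
}}

```text
clock: 9.87
eef_pos: [507.1, 180.1, 100.0]
ee_rot: [-180.0, -0.0, -11.7]
contact_force: [0.7, -0.3, 0.9]
gripper_width: 31.9
grip_force: 0.1
```

```bash
python3 - <<'E'
from h import *
d=snap('side','s3')
a=d['pixels'][150:280,240:420,::-1]; cv2.imwrite('pics/s3c.png',cv2.resize(a,(800,578),interpolation=cv2.INTER_CUBIC))
E
```

```text
(no output)
```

View pics/s3c.png

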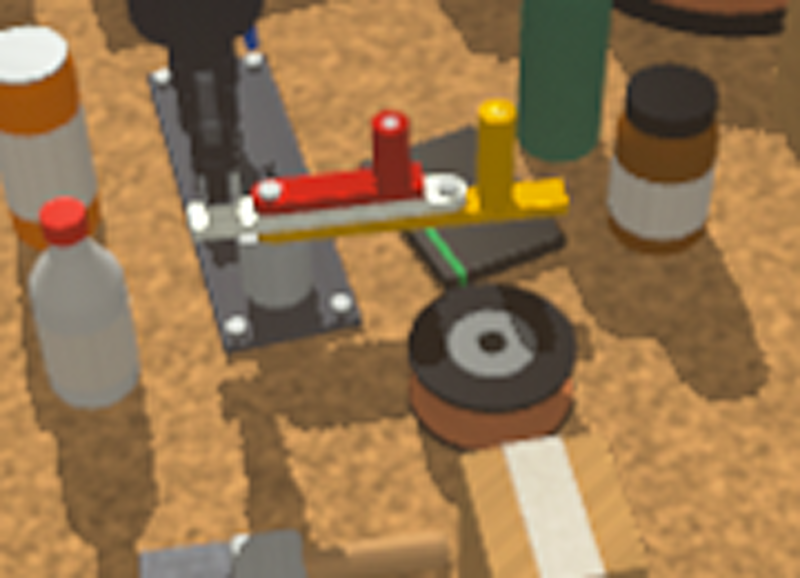

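White and red lie nearly along yellow, but there is no stop force yet, so push a little further.

>>> {"op": "send_rows", "data": {
  "increments": [
    [[0,1,0],[0,0,0]],
    [[0,2,0],[0,0,0]],
    [[1,3,0],[0,0,0]],
    [[1,4,0],[0,0,0]],
    [[1,4,0],[0,0,0]],
    [[1,4,0],[0,0,0]]
  ]
}}

```text
clock: 10.42
eef_pos: [507.9, 183.8, 99.6]
ee_rot: [-180.0, -0.0, -11.7]
contact_force: [0.1, -1.6, 0.6]
gripper_width: 31.8
grip_force: 0.7
```

>>> {"op": "send_rows", "data": {
  "increments": [
    [[0,1,0],[0,0,0]],
    [[0,2,0],[0,0,0]],
    [[1,3,0],[0,0,0]],
    [[1,4,0],[0,0,0]],
    [[1,4,0],[0,0,0]]
  ]
}}

```text
clock: 10.83
eef_pos: [507.5, 184.8, 99.5]
ee_rot: [179.7, 0.1, -11.6]
contact_force: [-0.6, -12.0, 3.2]
gripper_width: 32.3
grip_force: 5.6
```

12 N: firmly at the stop, and too little moment to move yellow. Release and go to the yellow grip.

>>> {"op": "send_rows", "data": {
  "increments": [
    [[0,-3,0],[0,0,0]],
    [[0,-3,0],[0,0,0]],
    [[0,-3,0],[0,0,0]],
    [[0,-3,30],[0,0,0]],
    [[0,-3,65],[0,0,0]],
    [[30,-12,65],[0,0,0]],
    [[65,-22,65],[0,0,0]],
    [[100,-32,65],[0,0,0]],
    [[135,-40,65],[0,0,0]],
    [[166,-47,65],[0,0,0]],
    [[166,-47,65],[0,0,0]],
    [[166,-47,65],[0,0,0]],
    [[166,-47,65],[0,0,0]],
    [[166,-47,65],[0,0,0]]
  ],
  "fingers": 48
}}

```text
clock: 12.0
eef_pos: [673.3, 141.4, 164.3]
ee_rot: [180.0, 0.1, -11.7]
contact_force: [-0.8, 0.3, -0.8]
gripper_width: 48.3
grip_force: 0.0
```

```bash
python3 - <<'E'
from h import *
d=snap('side','s4')
d3=load('s3')
P=lambda u,v,z: at(d3,240+u*180/800,150+v*130/578,z)[:2].round(1)
print('k1',P(497,106,136),'k3',P(391,122,136))
h=np.array([535.7,168.3]); k=np.array([673.5,140.])
for th in list(range(-12,84,5))+[82,84,85.5,88]: print(th,(h+140*np.array([np.cos(np.radians(th)),np.sin(np.radians(th))])-k).round(0))
a=d['pixels'][130:280,240:420,::-1]; cv2.imwrite('pics/s4c.png',cv2.resize(a,(720,600),interpolation=cv2.INTER_CUBIC))
E
```

```text
k1 [674.5 141.6] k3 [610.3 150.9]
-12 [-1. -1.]
-7 [ 1. 11.]
-2 [ 2. 23.]
3 [ 2. 36.]
8 [ 1. 48.]
13 [-1. 60.]
18 [-5. 72.]
23 [-9. 83.]
28 [-14.  94.]
33 [-20. 105.]
38 [-27. 114.]
43 [-35. 124.]
48 [-44. 132.]
53 [-54. 140.]
58 [-64. 147.]
63 [-74. 153.]
68 [-85. 158.]
73 [-97. 162.]
78 [-109.  165.]
83 [-121.  167.]
82 [-118.  167.]
84 [-123.  168.]
85.5 [-127.  168.]
88 [-133.  168.]
```

View pics/s4c.png

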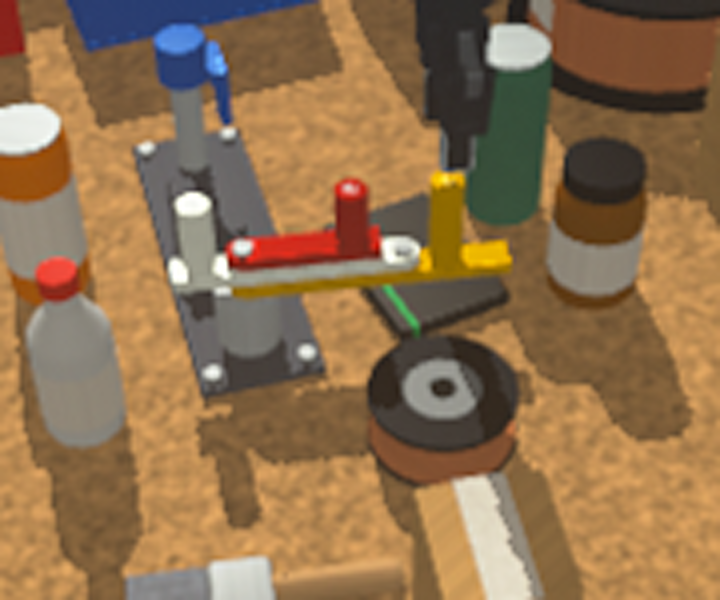

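White and red are folded over yellow, and the gripper is above the yellow grip. Descend and swing.

>>> {"op": "send_rows", "data": {
  "increments": [
    [[0,0,-30],[0,0,0]],
    [[0,0,-52],[0,0,0]],
    [[0,0,-64],[0,0,0]],
    [[0,0,-64],[0,0,0]],
    [[0,0,-64],[0,0,0]]
  ]
}}

```text
clock: 12.47
eef_pos: [673.9, 141.1, 100.4]
ee_rot: [180.0, 0.1, -11.7]
contact_force: [0.0, 0.3, -0.1]
gripper_width: 47.9
grip_force: 0.0
```

>>> {"op": "send_rows", "data": {
  "increments": [
    [[0,0,0],[0,0,0]],
    [[0,0,0],[0,0,0]],
    [[0,0,0],[0,0,0]],
    [[0,0,0],[0,0,0]],
    [[1,3,0],[0,0,1]],
    [[1,6,0],[0,0,3]],
    [[2,12,0],[0,0,5]],
    [[3,18,0],[0,0,7]],
    [[3,24,0],[0,0,10]],
    [[3,30,0],[0,0,12]],
    [[3,36,0],[0,0,15]],
    [[2,42,0],[0,0,17]],
    [[2,48,0],[0,0,20]],
    [[1,54,0],[0,0,22]],
    [[0,60,0],[0,0,25]],
    [[-2,66,0],[0,0,27]],
    [[-4,72,0],[0,0,30]],
    [[-6,78,0],[0,0,32]],
    [[-9,83,0],[0,0,35]],
    [[-14,94,0],[0,0,40]]
  ],
  "fingers": 31
}}

```text
clock: 14.13
eef_pos: [662.8, 232.8, 101.3]
ee_rot: [179.8, -0.1, 28.5]
contact_force: [2.3, -3.9, 0.1]
gripper_width: 31.3
grip_force: 2.3
```

>>> {"op": "send_rows", "data": {
  "increments": [
    [[-3,5,0],[0,0,2]],
    [[-6,11,0],[0,0,5]],
    [[-9,16,0],[0,0,7]],
    [[-13,20,0],[0,0,10]],
    [[-17,25,0],[0,0,12]],
    [[-21,30,0],[0,0,15]],
    [[-25,34,0],[0,0,17]],
    [[-30,38,0],[0,0,20]],
    [[-35,42,0],[0,0,22]],
    [[-40,46,0],[0,0,25]],
    [[-45,49,0],[0,0,27]],
    [[-50,53,0],[0,0,30]],
    [[-55,56,0],[0,0,32]],
    [[-60,59,0],[0,0,35]],
    [[-65,61,0],[0,0,37]],
    [[-71,64,0],[0,0,40]],
    [[-77,66,0],[0,0,42]],
    [[-83,68,0],[0,0,45]],
    [[-89,69,0],[0,0,47]],
    [[-95,71,0],[0,0,50]]
  ]
}}

```text
clock: 15.8
eef_pos: [568.0, 305.8, 101.3]
ee_rot: [179.7, -0.1, 78.5]
contact_force: [4.5, -0.9, -1.4]
gripper_width: 31.2
grip_force: 2.2
```

>>> {"op": "send_rows", "data": {
  "increments": [
    [[-3,0,0],[0,0,2]],
    [[-6,1,0],[0,0,3]],
    [[-9,1,0],[0,0,4]],
    [[-12,1,0],[0,0,5]],
    [[-14,2,0],[0,0,6]],
    [[-16,2,0],[0,0,7]],
    [[-18,2,0],[0,0,7]],
    [[-20,2,0],[0,0,7]],
    [[-21,2,0],[0,0,7]],
    [[-22,2,0],[0,0,7]],
    [[-23,2,0],[0,0,7]],
    [[-23,2,0],[0,0,7]]
  ]
}}

```text
clock: 16.8
eef_pos: [544.3, 308.1, 101.1]
ee_rot: [179.8, -0.1, 85.3]
contact_force: [6.6, -1.1, 2.6]
gripper_width: 31.0
grip_force: 3.3
```

>>> {"op": "send_rows", "data": {
  "increments": [
    [[-1,0,0],[0,0,0]],
    [[-2,0,0],[0,0,0]],
    [[-3,0,0],[0,0,0]],
    [[-4,0,0],[0,0,0]],
    [[-4,0,0],[0,0,0]]
  ]
}}

```text
clock: 17.22
eef_pos: [543.8, 308.2, 101.2]
ee_rot: [179.5, -0.1, 85.3]
contact_force: [14.4, -1.2, -3.1]
gripper_width: 30.7
grip_force: 6.9
```

The stop is reached: 14 N for almost no motion. Release, rise, and look at the cap.

>>> {"op": "send_rows", "data": {
  "increments": [
    [[3,0,0],[0,0,0]],
    [[3,0,0],[0,0,0]],
    [[3,0,0],[0,0,0]],
    [[3,0,30],[0,0,0]],
    [[3,0,65],[0,0,0]],
    [[3,0,80],[0,0,0]],
    [[3,-20,80],[0,0,0]],
    [[3,-60,80],[0,0,0]],
    [[3,-90,80],[0,0,0]],
    [[3,-90,80],[0,0,0]]
  ],
  "fingers": 48
}}

```text
clock: 18.05
eef_pos: [538.8, 213.0, 179.9]
ee_rot: [-179.7, 0.3, 85.2]
contact_force: [-0.4, 0.2, 0.5]
gripper_width: 48.1
grip_force: 0.0
```

```bash
python3 - <<'E'
from h import *
d=snap('top','t5'); d2=snap('side','s5')
a=cv2.resize(d['pixels'][180:270,140:320,::-1],(600,300),interpolation=cv2.INTER_CUBIC)
b=cv2.resize(d2['pixels'][120:240,200:440,::-1],(600,300),interpolation=cv2.INTER_CUBIC)
cv2.imwrite('pics/c5.png',np.vstack([a,b]))
E
```

```text
(no output)
```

View pics/c5.png

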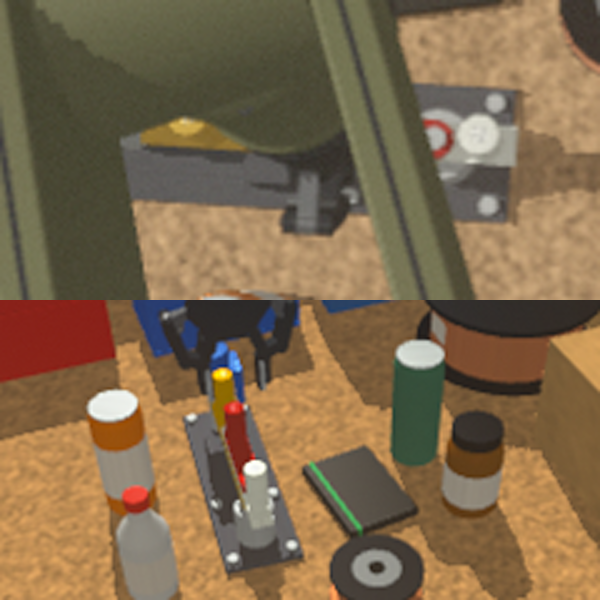

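All bars are folded home in line, and the cap is free. Close the fingers and go over the cap at (552,371).

>>> {"op": "send_rows", "data": {
  "increments": [
    [[3,40,0],[0,0,0]],
    [[8,80,0],[0,0,0]],
    [[11,120,0],[0,0,0]],
    [[13,150,0],[0,0,0]],
    [[13,158,0],[0,0,0]],
    [[13,158,-20],[0,0,0]],
    [[13,158,-40],[0,0,0]],
    [[13,158,-46],[0,0,0]],
    [[13,158,-46],[0,0,0]],
    [[13,158,-46],[0,0,0]]
  ],
  "fingers": 0
}}

```text
clock: 18.98
eef_pos: [554.1, 375.9, 134.3]
ee_rot: [-179.9, 0.0, 85.3]
contact_force: [0.4, -0.6, 0.1]
gripper_width: 0.2
grip_force: 0.0
```

>>> {"op": "send_rows", "data": {
  "increments": [
    [[-2,-5,0],[0,0,0]],
    [[-2,-5,-3],[0,0,0]],
    [[-2,-5,-6],[0,0,0]],
    [[-2,-5,-9],[0,0,0]],
    [[-2,-5,-12],[0,0,0]],
    [[-2,-5,-15],[0,0,0]],
    [[-2,-5,-18],[0,0,0]],
    [[-2,-5,-21],[0,0,0]],
    [[-2,-5,-24],[0,0,0]],
    [[-2,-5,-24],[0,0,0]]
  ]
}}

```text
clock: 19.82
eef_pos: [553.3, 370.7, 111.4]
ee_rot: [179.9, -0.0, 85.3]
contact_force: [0.5, -1.0, 2.9]
gripper_width: 0.2
grip_force: 1.7
```

>>> {"op": "send_rows", "data": {
  "increments": [
    [[0,0,-2],[0,0,0]],
    [[0,0,-4],[0,0,0]],
    [[0,0,-6],[0,0,0]],
    [[0,0,-8],[0,0,0]],
    [[0,0,-10],[0,0,0]],
    [[0,0,-10],[0,0,0]],
    [[0,0,-10],[0,0,0]]
  ]
}}

```text
clock: 20.4
eef_pos: [553.5, 370.8, 103.9]
ee_rot: [179.9, -0.1, 85.3]
contact_force: [-3.5, -2.6, 15.9]
gripper_width: 0.2
grip_force: 7.9
```

103.9 mm at 16 N: the cap is fully down. Retreat and check.

>>> {"op": "send_rows", "data": {
  "increments": [
    [[0,0,20],[0,0,0]],
    [[0,0,60],[0,0,0]],
    [[0,0,100],[0,0,0]],
    [[0,30,120],[0,0,0]],
    [[0,70,120],[0,0,0]],
    [[0,110,120],[0,0,0]],
    [[0,140,120],[0,0,0]],
    [[0,140,120],[0,0,0]],
    [[0,140,120],[0,0,0]],
    [[0,140,120],[0,0,0]]
  ]
}}

```text
clock: 21.23
eef_pos: [552.4, 510.3, 219.8]
ee_rot: [-180.0, 0.1, 85.3]
contact_force: [-0.1, -0.4, 0.2]
gripper_width: 0.2
grip_force: 0.0
```

```bash
python3 - <<'E'
from h import *
d2=snap('side','s6')
cv2.imwrite('pics/c6.png',cv2.resize(d2['pixels'][120:240,220:400,::-1],(720,480),interpolation=cv2.INTER_CUBIC))
E
```

```text
(no output)
```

View pics/c6.png

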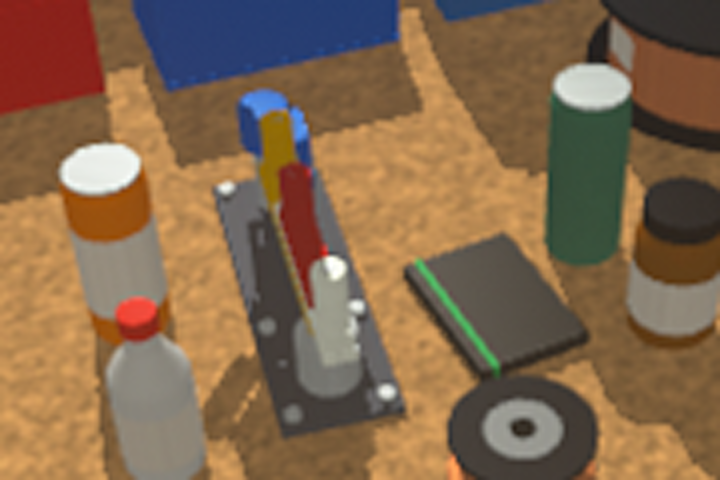

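The bars are stacked home, the cap at (265,120) is down, and nothing around has moved. Handing in.

```bash
python3 -c "
from cell import manip
print(manip.job_done())"
```

```text
the job is handed in; nothing more can be done
None
```

The job is handed in: the guard was folded in order (red, white, then the stack home) and the blue keeper cap was pushed fully down at about 21 s; the last picture shows no bystander visibly moved, but no verdict came back.

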